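Load the brown abrasive brick into the bench holder

ROBOT

A 6-joint arm with a two-finger parallel gripper is mounted at the origin on the work surface. World frame = base frame: x ahead of the robot, y to its left, z up, the work surface at z = 0. Lengths are in m, angles in rad, forces in N, time in s.
With the tool pointing down it reaches from about 0.4 to 0.925 m from the base axis. Payload 12.5 kg.
Tool frame: the origin (TCP) lies on the mounting face of the last link; the fingertips stand bot.tip_reach ahead of it and the grasp point (between the pads) lies 171 mm ahead of it (bot.tip_reach is the distance from the TCP to the fingertips, in m); z points along the fingers, y is the line along which they close (so a half turn about z gives the same grasp; the last joint's range is limited). The gripper opens to 95 mm and grips with 3 to 60 N. Pads are 20 mm wide; open, the fingers measure 119 mm over their backs; the gripper's body (75 mm by 180 mm) begins 59 mm behind the grasp point.
Start: joints at [1.146, 0.491, 1.559, -0, 1.092, -0.106], TCP at [0.196, 0.594, 0.405] pointing down, gripper open.
Joint ranges: [-3.1, 3.1], [-0.84, 2.19], [0.05, 2.79], [-1.13, 4.28], [0.06, 2.93], [-2.69, 2.69]. Speed limits (rad/s): [2.22, 2.22, 2.79, 3.14, 3.14, 3.14].

INTERFACE

Orientations are given as a rotation vector (axis times angle).
In Python, from rig import bot, viewer, status gives the robot as it stands. Calls block until the motion is done:
- bot.move_to(position, orientation): joint-space move of the TCP to a pose.
- bot.move_l(position, max_speed=0.15, orientation=None, f_stop=None): straight line of the TCP; orientation=None keeps the orientation; max_speed is the mean speed in m/s. With f_stop (N) it stops when the force on the tool has changed by that much, and returns True; else False.
- bot.set_joints(angles): joint-space move.
- bot.move_gripper(opening, grasp_force=None): finger opening in m; grasp_force is the grip in N (None keeps the last); returns when the fingers have stopped.
- bot.wait(seconds).
- bot.inverse_kinematics(position, orientation): joint angles nearest the present ones, or None.
- viewer.snapshot(name): name is "scene" or "side" or "wrist"; returns the picture (420x560x3 uint8, red, green, blue); there is no depth.
- viewer.calibration(name): a dict with "fx", "fy", "cx", "cy" (pixels), "xyz" and "rotation" of the camera in the world; the wrist camera has in their place "T_tool_cam" (4x4, takes a point from camera to tool coordinates, whose origin is the TCP and whose axes are the flange's). Camera axes: x right, y up, looking along -z (the intrinsics and any distortion apply to the point x, -y, -z); pixel columns grow to the right and rows downward; lengths in m; the calibration is good to about 2 mm. A picture is of the moment at which its call begins: read the wrist's pose just before it. calibration takes no time and is no camera call.
A pose or a line that the arm cannot do raises bot.IKError and nothing moves.
- bot.hand_in(): hands the job in; it is judged then, once.
Readings, each from a call of its own:
- status.read_time_s(): time.
- status.read_joint_pos(): joint angles.
- status.read_qvel(): joint speeds.
- status.read_joint_torque(): joint torques, N m.
- status.read_eef_pos(): TCP position.
- status.read_tcp_rot(): TCP orientation.
- status.read_wrist_force(): force on the tool from outside, world axes, zero at the start.
- status.read_wrist_torque(): the same for the moment, N m.
- status.read_gripper_width(): finger opening in m.
- status.read_grip_force(): force on a finger pad.
Only numpy, scipy, OpenCV 4.12 (cv2) and the standard library are available. Lean on these libraries where they do the work, as an engineer would, in place of code of your own. Each camera call takes 0.05 s, during which the arm holds its last target. There are 200 camera calls.

TASK

Put the rust-brown abrasive brick into the recess of the blue bench holder, press it fully home so that its top is flush with the holder's rim, and let go of it. Leave the grey and the green bricks where they are.

Things in the scene. Friction and masses are not known exactly. Their poses are not given: they have to be found in the camera images.
- brown_brick: Rust-brown block 64 x 40 x 40 mm (x, y, z), 0.23 kg, lying flat; fits either way round. Origin: centre of underside, x along its length. Set in the holder it rests on the pad, its top 21 mm above the rim; pressed down with shut fingers on the middle of its top, it sinks 20 mm with the pad to a hard stop and stays: fully home, its top 53 mm above the bench (rim 52).
- holder: Blue fixed block 110 x 86 x 52 mm, with bolt lugs under 15 mm high at both x ends. Origin: centre of underside, z up. Recess in the middle of the top: 72 (x) x 48 mm (y), straight walls, mouth flared to 82 x 58 over the top 9 mm. In it a brass pad, 33 mm above the bench, that a brick's weight does not move; a firm push slides it down stiffly (8 N plus 60 N per m/s).
- grey_brick: Pale grey abrasive brick of the same size, 64 x 40 x 40 mm, lying flat on the bench; not wanted. Origin at the centre of its underside, x along its length.
- green_brick: Dark green abrasive brick of the same size, 64 x 40 x 40 mm, lying flat on the bench; not wanted. Origin at the centre of its underside, x along its length.
Things that resemble listed ones, but are neither listed nor needed, are in the scene too. There is more than one size of the brown_brick; the one meant has the size given above.

How it is judged:
At the end, for the whole second after the job is handed in: The brown brick lies level (within 7 degrees) in the holder's recess, centred within 12 mm and lengthwise along it, its underside less than 16.5 mm above the holder's underside (top no more than about 4 mm above the rim), at rest and released (horizontal distance between brown_brick and holder below 0.012 m and z of brown_brick in the frame of holder between 0.009 and 0.0165 m and angle between brown_brick's own z axis and vertical below 0.12 rad and angle between the x axis of brown_brick and the x axis of holder, either way round below 0.2 rad and linear speed of brown_brick below 0.02 m/s and contact force between brown_brick and the fingers below 0.1 N); the robot touches nothing.
It fails at once if the grey brick is moved more than 20 mm (distance of grey_brick from where it was at the start of the episode above 0.02 m).
It fails at once if the green brick is moved more than 20 mm (distance of green_brick from where it was at the start of the episode above 0.02 m).
It also fails if it takes over 40 s, if anything falls off the work surface, if the arm or the gripper's body presses on something with over 40 N, if the wrist force passes 120 N, or if a joint passes its speed limit or range.

## Working session

There is one attempt and no reset: what is moved stays moved. The work goes in short steps, each a Python script; the robot and the scene stay as the last script left them, time stands still between calls to the robot, and variables do not carry over. Pictures are saved under pics/ and viewed, at most 10 in all, crops included, and the job is handed in when it is done.

```bash
ls; mkdir -p pics; python3 - <<'E'
from rig import bot, viewer, status
import cv2,numpy as np
for n in("scene","side"):
    im=viewer.snapshot(n); cv2.imwrite(f"pics/{n}0.png",im[...,::-1]); print(n,viewer.calibration(n))
print(viewer.calibration("wrist"),bot.tip_reach,status.read_tcp_rot())
a=[cv2.imread(f"pics/{n}0.png") for n in("scene","side")]
E
```

```text
pics
scene {'fx': 449.56442313761767, 'fy': 449.56442313761767, 'cx': 280.57219692783343, 'cy': 208.3352471851241, 'xyz': array([ 0.97331199, -0.10882523,  0.63344098]), 'rotation': array([0.52902906, 0.4287601 , 1.34707205])}
side {'fx': 385.4296674885802, 'fy': 385.4296674885802, 'cx': 281.6855957425159, 'cy': 204.22489204888558, 'xyz': array([0.39291659, 0.3516995 , 0.53667713]), 'rotation': array([ 0.16110341, -0.94067482, -2.60169198])}
{'fx': 360.54421201324084, 'fy': 360.54421201324084, 'cx': 273.92469389997336, 'cy': 210.5684239900861, 'T_tool_cam': array([[ 3.15559018e-05,  9.66259835e-01,  2.57569272e-01,
         7.23633562e-02],
       [ 9.99999876e-01, -1.58669799e-04,  4.72728579e-04,
        -8.31138484e-04],
       [ 4.97647103e-04,  2.57569225e-01, -9.66259720e-01,
         2.06410157e-02],
       [ 0.00000000e+00,  0.00000000e+00,  0.00000000e+00,
         1.00000000e+00]])} 0.1901 [-4.98601747e-01 -3.10149804e+00  1.46437540e-03]
```

View pics/scene0.png

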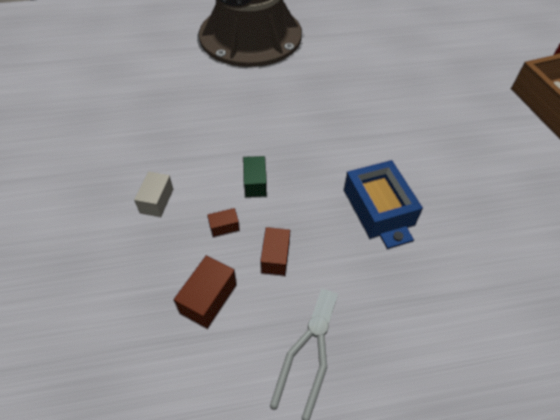

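View pics/side0.png

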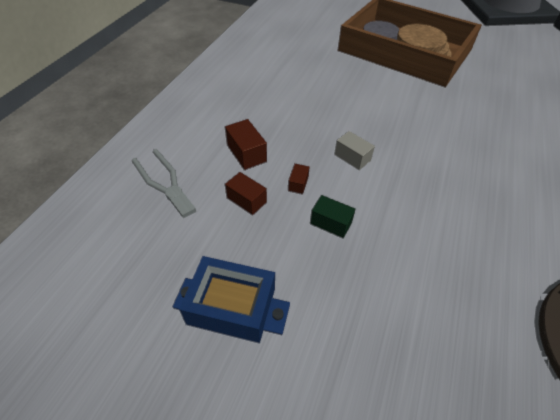

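The scene view shows three brown blocks: a large one at (205,290), a middle one at (276,250) and a small one at (223,222). The holder is at (382,198), green at (255,176), grey at (154,194). There's also a pair of pliers and a wooden tray, neither needed. The middle block is about as big as the grey and green bricks, so it's the likely target. I'll measure it and check from close up.

```bash
cat > h.py <<'E'
from rig import bot, viewer, status
import cv2, numpy as np
from scipy.spatial.transform import Rotation as R
def snap(n):
    T=np.eye(4); c=viewer.calibration(n)
    if n=="wrist":
        T[:3,:3]=R.from_rotvec(status.read_tcp_rot()).as_matrix(); T[:3,3]=status.read_eef_pos(); T=T@c["T_tool_cam"]
    else: T[:3,:3]=R.from_rotvec(c["rotation"]).as_matrix(); T[:3,3]=c["xyz"]
    return viewer.snapshot(n),c,T
def cast(px,z,c,T):
    px=np.atleast_2d(px).astype(float)
    d=np.c_[(px[:,0]-c["cx"])/c["fx"],-(px[:,1]-c["cy"])/c["fy"],-np.ones(len(px))]@T[:3,:3].T
    return T[:3,3]+d*((z-T[2,3])/d[:,2])[:,None]
def masks(im):
    h=cv2.cvtColor(im,cv2.COLOR_RGB2HSV); H,S,V=[h[...,i].astype(int) for i in range(3)]
    return dict(brown=(((H<9)|(H>172))&(S>130)&(V>30)),green=((H>50)&(H<90)&(S>100)),blue=((H>100)&(H<128)&(S>140)),
      brass=((H>12)&(H<28)&(S>110)&(V>100)),grey=((H>15)&(H<45)&(S>18)&(S<100)))
def blobs(m,amin=150):
    cs,_=cv2.findContours(m.astype(np.uint8),cv2.RETR_EXTERNAL,cv2.CHAIN_APPROX_NONE)
    return sorted([c[:,0] for c in cs if cv2.contourArea(c)>amin],key=len,reverse=True)
def down(yaw): # tool x axis at yaw in the world, z down
    return R.from_matrix(np.array([[np.cos(yaw),np.sin(yaw),0],[np.sin(yaw),-np.cos(yaw),0],[0,0,-1]])).as_rotvec()
E
python3 - <<'E'
from h import *
for n in("scene","side"):
    im,c,T=snap(n)
    for k,m in masks(im).items():
        for b in blobs(m)[:4]:
            p=b.mean(0); print(n,k,p.round(),cv2.contourArea(b),cast(p,.026 if k in("blue","brass") else .02,c,T)[0].round(3))
E
```

```text
scene brown [208. 291.] 2309.5 [ 0.667 -0.157  0.02 ]
scene brown [275. 251.] 947.0 [ 0.616 -0.047  0.02 ]
scene brown [223. 222.] 483.0 [ 0.547 -0.122  0.02 ]
scene green [255. 189.] 188.0 [ 0.487 -0.06   0.02 ]
scene blue [383. 204.] 4057.5 [0.56  0.148 0.026]
scene brass [546.  70.] 166.5 [0.271 0.609 0.026]
scene brass [382. 195.] 658.5 [0.541 0.151 0.026]
scene grey [255.  10.] 386.0 [-0.075  0.022  0.02 ]
scene grey [154. 193.] 1038.0 [ 0.468 -0.234  0.02 ]
side brown [243. 145.] 1190.0 [ 0.674 -0.157  0.02 ]
side brown [245. 193.] 972.0 [ 0.616 -0.046  0.02 ]
side brown [298. 178.] 365.0 [ 0.541 -0.117  0.02 ]
side green [332. 216.] 1043.5 [ 0.457 -0.057  0.02 ]
side blue [232. 300.] 6188.5 [0.542 0.149 0.026]
side brass [429.  40.] 877.0 [ 0.397 -0.728  0.026]
side brass [230. 296.] 1202.5 [0.548 0.144 0.026]
side grey [54. 30.] 6956.0 [ 1.347 -0.373  0.02 ]
```

```bash
python3 - <<'E'
from h import *
bot.move_to([.60,-.05,.36],down(np.pi/2)); print(status.read_joint_pos(),status.read_time_s())
im,c,T=snap("wrist"); cv2.imwrite("pics/w1.png",im[...,::-1]); np.savez("w1.npz",im=im,T=T)
E
```

```text
[-1.91604032e-01  5.05433791e-01  1.66744944e+00  1.09532135e-04
  9.68596678e-01 -1.92809329e-01] 2.8833
```

View pics/w1.png

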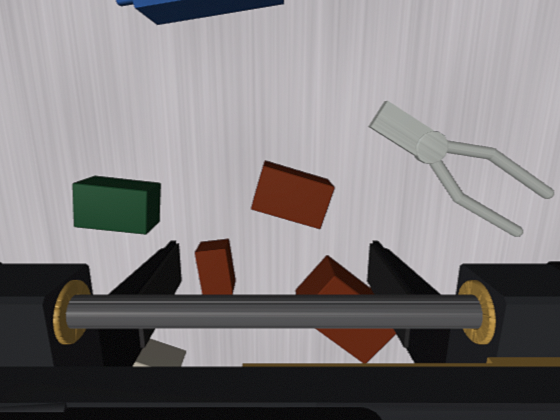

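The wrist view shows the middle brown block at (293,195). The small one is at (215,265), the large one at (345,310) and green at (115,205). Next I'll measure the middle block's top face and check the size.

```bash
cat >> h.py <<'E'
def top(im,b,z,c,T):
    """bright (top) face of the blob: centre, long, short, yaw of the long side"""
    m=np.zeros(im.shape[:2],np.uint8); cv2.drawContours(m,[b.astype(np.int32)],-1,1,-1)
    V=im.max(2); t,_=cv2.threshold(V[m>0].reshape(-1,1),0,255,cv2.THRESH_OTSU)
    f=max(blobs(cv2.morphologyEx(((m>0)&(V>t)).astype(np.uint8),cv2.MORPH_OPEN,np.ones((3,3)))),key=len)
    q=cast(f,z,c,T)[:,:2].astype(np.float32)
    (x,y),(w,h),a=cv2.minAreaRect(q*1000); a=np.radians(a)
    if w<h: w,h,a=h,w,a+np.pi/2
    return np.r_[x/1000,y/1000],w,h,(a+np.pi/2)%np.pi-np.pi/2
E
python3 - <<'E'
from h import *
d=np.load("w1.npz"); im,T=d["im"],d["T"]; c=viewer.calibration("wrist")
for k in("brown","green"):
    for b in blobs(masks(im)[k])[:4]: print(k,b.mean(0).round(),*top(im,b,.04,c,T))
cv2.imwrite("pics/w1c.png",cv2.resize(im[130:260,200:400,::-1],None,fx=3,fy=3))
E
```

```text
brown [292. 195.] [ 0.61510638 -0.04621781] 62.391265869140625 38.7598876953125 -0.28783365166743735
brown [335. 283.] [ 0.65753107 -0.12776395] 31.191455841064453 15.951859474182129 0.0015993252423158744
brown [216. 268.] [ 0.54531683 -0.11556442] 43.92714309692383 27.147560119628906 -1.4539521895951362
brown [356. 338.] [ 0.67841443 -0.19124841] 70.18022918701172 36.26817321777344 0.0016998460496013834
green [115. 204.] [ 0.45871518 -0.05603461] 61.732643127441406 38.34650802612305 -0.1101810995670851
```

View pics/w1c.png

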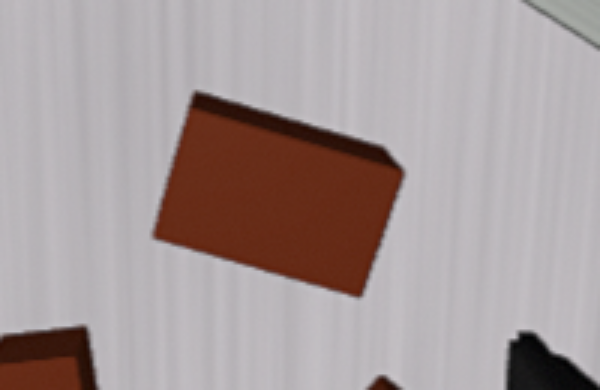

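The target is confirmed: the middle block's top measures about 62 x 39 mm, which fits the 64 x 40 size, and green measures the same. The large and small ones are ruled out. Next, the holder.

```bash
python3 - <<'E'
from h import *
bot.move_to([.55,.125,.36],down(np.pi/2))
im,c,T=snap("wrist"); cv2.imwrite("pics/w2.png",im[...,::-1]); np.savez("w2.npz",im=im,T=T)
b=blobs(masks(im)["blue"])[0]; print(b.mean(0),*top(im,b,.052,c,T))
for b in blobs(masks(im)["brass"])[:4]: print(b.mean(0),*top(im,b,.033,c,T))
E
```

```text
[272.13812155 172.6961326 ] [0.54706018 0.15020457] 63.4484977722168 40.879058837890625 0.1477221334915486
[270.27952756 172.42125984] [0.5468891  0.14714005] 66.93526458740234 43.41796875 0.14903686954269357
[479.41899441 312.06703911] [0.75723645 0.0022911 ] 43.525691986083984 9.775960922241211 -1.535752077132599Traceback (most recent call last):
  File "<stdin>", line 5, in <module>
  File "h.py", line 27, in top
    f=max(blobs(cv2.morphologyEx(((m>0)&(V>t)).astype(np.uint8),cv2.MORPH_OPEN,np.ones((3,3)))),key=len)
ValueError: max() iterable argument is empty
```

View pics/w2.png

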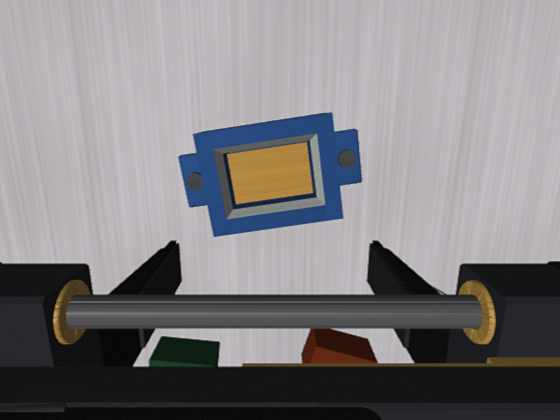

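The holder is at (268,172), with its mouth running from about (215,135) to (325,218) and empty, and the brass pad visible. I'll take the centre from the mouth outline at rim height.

```bash
python3 - <<'E'
from h import *
d=np.load("w2.npz"); im,T=d["im"],d["T"]; c=viewer.calibration("wrist")
m=masks(im)["blue"].astype(np.uint8)
cs,hi=cv2.findContours(m,cv2.RETR_CCOMP,cv2.CHAIN_APPROX_NONE)
for q,h in zip(cs,hi[0]):
    if h[3]>=0 and cv2.contourArea(q)>500:
        print(q[:,0].mean(0),cv2.minAreaRect((cast(q[:,0],.052,c,T)[:,:2]*1000).astype(np.float32)))
pad=np.array([[227,154],[309,142],[314,194],[235,205]]) 
for p in ([-.288,[.6151,-.0462]],[2.8536,[.6151,-.0462]],[.149,[.547,.148]],[.149+np.pi,[.547,.148]]):
    print(p[0],bot.inverse_kinematics([*p[1],.2],down(p[0])))
E
```

```text
[270.45244957 175.61095101] ((547.1202392578125, 146.93153381347656), (84.9435806274414, 60.70188522338867), 8.574461936950684)
-0.288 [-1.82009378e-01  7.35433590e-01  1.74139389e+00 -1.33226763e-15
  6.64765176e-01  1.67678695e+00]
2.8536 [-1.82009378e-01  7.35433590e-01  1.74139389e+00 -4.44089210e-16
  6.64765176e-01 -1.46481305e+00]
0.149 [0.14768246 0.69025631 1.87133333 0.         0.58000302 1.56947879]
3.290592653589793 [ 1.47682465e-01  6.90256309e-01  1.87133333e+00 -4.44089210e-16
  5.80003016e-01 -1.57211386e+00]
```

```bash
python3 - <<'E'
from h import *
g=bot.tip_reach; o=down(-.288); p=[.6151,-.0462]
bot.move_gripper(.075)
bot.move_to([*p,g+.08],o)
print(bot.move_l([*p,g+.023],.12,f_stop=15))
bot.move_gripper(.03,grasp_force=30)
print(status.read_gripper_width(),status.read_grip_force())
bot.move_l([*p,g+.13],.15)
h=[.547,.147]
bot.move_to([*h,g+.13],down(.1497))
print(status.read_gripper_width(),status.read_grip_force(),status.read_time_s(),status.read_eef_pos())
a=[snap(n)[0] for n in("scene","side")]
cv2.imwrite("pics/held.png",np.hstack([cv2.resize(a[0][60:280,260:480],(400,400)),cv2.resize(a[1][150:370,130:350],(400,400))])[...,::-1])
E
```

```text
False
0.039799214056337365 30.00045597553253
0.04018134927600579 29.999453723430634 8.725 [0.54754493 0.14638725 0.31988979]
```

View pics/held.png

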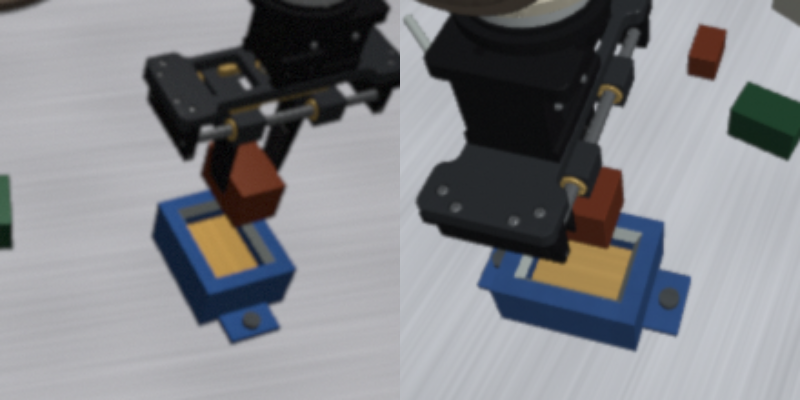

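Both views show the brick held above the recess and aligned with it (left crop (245,185), right crop (597,205)). I'll lower it, release it, back off and look.

```bash
python3 - <<'E'
from h import *
g=bot.tip_reach; h=[.547,.147]
print(bot.move_l([*h,g+.066],.1,f_stop=12))
print(bot.move_l([*h,g+.0565],.03,f_stop=7),status.read_eef_pos(),status.read_wrist_force())
bot.move_gripper(.065)
bot.move_l([*h,g+.14],.15)
bot.move_to([.547,.125,.36],down(np.pi/2))
im,c,T=snap("wrist"); cv2.imwrite("pics/w3.png",cv2.resize(im[80:270,140:400,::-1],None,fx=2.5,fy=2.5))
for b in blobs(masks(im)["brown"])[:2]: print(b.mean(0),*top(im,b,.073,c,T))
print(status.read_time_s())
E
```

```text
False
False [0.54697219 0.14702648 0.2465395 ] [-0.47805543 -0.31795694 -1.83175827]
[274.92775665 180.95057034] [0.54683215 0.14660477] 62.61130142211914 39.027950286865234 0.14978493484813993
12.8083
```

View pics/w3.png

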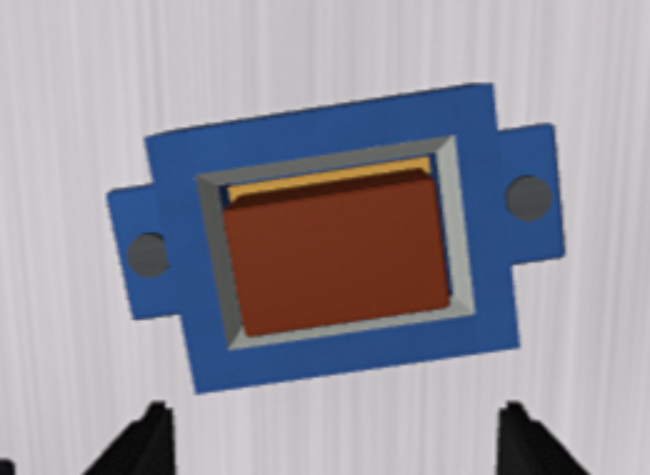

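The brick is seated level in the recess at (275,181), within about 1 mm of centre and at yaw 0.150. Now I'll press it down with shut fingers.

```bash
python3 - <<'E'
from h import *
g=bot.tip_reach; h=[.547,.147]; o=down(.1497)
bot.move_gripper(0)
bot.move_to([*h,g+.095],o)
print(bot.move_l([*h,g+.077],.05,f_stop=15))
print(bot.move_l([*h,g+.050],.02,f_stop=35),status.read_eef_pos()[2]-g,status.read_wrist_force())
bot.move_l([*h,g+.12],.1)
bot.move_to([.547,.125,.36],down(np.pi/2))
im,c,T=snap("wrist"); cv2.imwrite("pics/w4.png",cv2.resize(im[80:270,140:400,::-1],None,fx=2.5,fy=2.5))
for b in blobs(masks(im)["brown"])[:2]: print(b.mean(0),*top(im,b,.053,c,T))
print(status.read_time_s())
E
```

```text
False
True 0.0532192230141417 [-1.97747929 -1.60572568  8.4597552 ]
[273.70750988 176.70750988] [0.54676611 0.14653604] 62.865814208984375 39.05343246459961 0.14937242784004345
19.1167
```

View pics/w4.png

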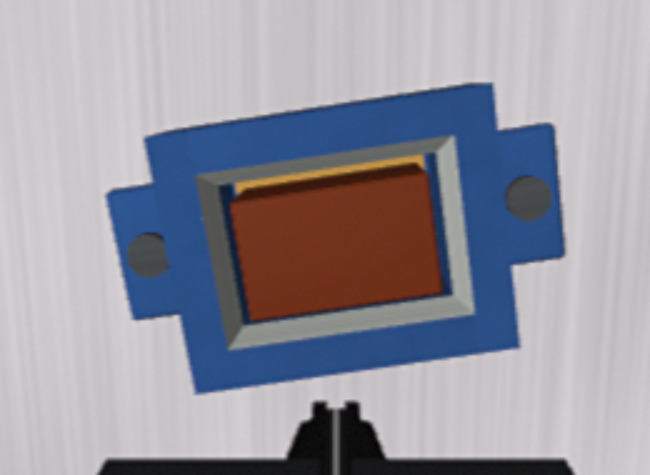

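The brick is level and centred. The press stopped hard with the fingertips at 53.2 mm, which is fully home, and the top's apparent size fits that height. The arm is clear, so I'll hand in.

```bash
python3 -c "
from rig import bot
print(bot.hand_in())"
```

```text
the job is handed in; nothing more can be done
None
```

The rust-brown brick is pressed fully home in the blue holder (top at about 53 mm, centred to about 1 mm) and released, the grey and green bricks were left alone, and the job was handed in at about 19 s with no verdict returned.

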